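# Tighten the last two nuts round a filter holder's rim

## Task

The round steel filter holder on the bench has four T-bar nuts around its rim: two are already tight, with their bars lying along the rim, and two are still undone, with their bars pointing to the centre. Go round clockwise as seen from above, starting at the outlet pipe: give the first undone nut one quarter turn clockwise, so that its bar lies along the rim, then do the same to the next one. Leave the two tight nuts as they are.

Things in the scene. Friction and masses are not known exactly. Their poses are not given: they have to be found in the camera images.
- holder: round steel filter holder, fixed on the bench at any yaw; origin at the centre of its underside, z up, x towards the outlet pipe, a thick stub sticking out sideways to 163 mm. Its lid is 240 mm across, top at 66 mm, with a 38 mm high inlet stub (48 mm foot) in the middle. Four alike nuts stand 95 mm from the centre, at -45 (a), -135 (b), 135 (c) and 45 (d) degrees from x
- nut_a_grip (a point): grip point of the first undone nut, next to the outlet pipe, clockwise of it from above: on the nut's upright turning axis, half-way up its dark steel T-bar. The bar is level, 48 mm long, 14 wide, 28 high (top 13 mm above this point); the lid is 27 mm below the point. x along the bar, z up; turns with the nut. 25 mm or more is free on either side
- nut_b_grip (a point): grip point of the second nut, the other undone one, a quarter of the rim further on clockwise from the first, same shape, same meaning of point and axes
- nut_a (a joint): turn of the first nut in rad, growing clockwise seen from above: 0 = bar pointing at the holder's centre (undone, starts within 0.2 of it), 1.57 = bar along the rim (tight). A stiff plain pivot (about 0.08 N m) that stays where it is left; it has no stop or click at a quarter turn and turns freely past it (from -1.8 to 3.4)
- nut_b (a joint): the same for the second nut
- nut_c (a joint): the same for the third nut clockwise from the outlet pipe, diagonally across from nut a: already tight, starts within 0.15 of 1.57
- nut_d (a joint): the same for the fourth nut, on the other side of the outlet pipe from nut a: already tight, starts within 0.15 of 1.57

How it is judged:
On the way, in this order (a step that is already met when the one before it is completed fails the run):
1. the first nut has had its quarter turn while the second is still undone (value of joint nut_a between 1.17 and 1.97 rad and value of joint nut_b between -0.5 and 0.5 rad), for 0.2 s.
2. the second nut has had its quarter turn too (value of joint nut_b between 1.17 and 1.97 rad and value of joint nut_a between 1.17 and 1.97 rad), for 0.2 s.
At the end, for the whole second after the job is handed in: the bars of all four nuts lie along the rim, within 0.4 rad (23 degrees): the joints nut_a, nut_b, nut_c and nut_d all read 1.17 to 1.97 (all of step 2 and value of joint nut_c between 1.17 and 1.97 rad and value of joint nut_d between 1.17 and 1.97 rad); the robot touches nothing.
It fails at once if a nut that was already tight is turned away from the rim by more than 0.4 rad (value of joint any of nut_c, nut_d below 1.17 rad or value of joint any of nut_c, nut_d above 1.97 rad).
It also fails if it takes over 51 s, if anything falls off the work surface, if the arm or the gripper's body presses on something with over 40 N, if the wrist force passes 120 N, or if a joint passes its speed limit or range.

## Robot

A 6-joint arm with a two-finger parallel gripper is mounted at the origin on the work surface. World frame = base frame: x ahead of the robot, y to its left, z up, the work surface at z = 0. Lengths are in m, angles in rad, forces in N, time in s.
With the tool pointing down it reaches from about 0.275 to 1 m from the base axis. Payload 8.4 kg.
Tool frame: the origin (TCP) lies where the fingers leave the gripper's body, on its centre line; the fingertips stand 73 mm ahead of it and the grasp point (between the pads) lies 54 mm ahead of it; x points along the fingers, y is the direction in which the jaws open and shut, and the axes are right-handed (so a half turn about x gives the same grasp; the last joint's range is limited). The gripper opens to 85 mm and grips with 20 to 120 N. Pads are 22 mm wide; open, the fingers measure 114 mm over their backs; the gripper's body (76 mm by 85 mm) begins 54 mm behind the grasp point. The pads swing forward as they close: fully open they stand 13 mm farther back than shut.
Start: joints at [-1.289, 0.353, 1.633, -0, 1.155, -0.002], TCP at [0.175, -0.6, 0.304] pointing down, gripper open.
Joint ranges: [-2.63, 2.63], [-0.92, 2.1], [0.06, 2.66], [-1.3, 4.44], [0, 2.69], [-3.02, 3.02]. Speed limits (rad/s): [2.22, 2.22, 2.79, 3.14, 3.14, 3.14].

## Interface

Orientations are given as a 3x3 rotation matrix whose columns are the frame's x, y, z axes.
In Python, from workcell import env, grab_frame, camera_model gives the robot as it stands. The module is installed in compiled form; this text tells all that it offers.
- The arm moves only by the tool drive_tool, never from a script. Its argument "commands" is a list of rows, each a list of 3 entries, a list of its own where there are three numbers: the opening, from 0 (shut) to 1 (fully open), then the shift along the world's x, y, z in m, then the turn, a rotation vector about the world's x, y, z in rad. A call has 1 to 12 rows; each row shifts and turns the pose as measured when the row begins; what a row does not reach is not made up. A row lasts 1/12 s, in which the tool goes at most 41.7 mm and 7.16 degrees, less where a joint would pass 70% of its speed; a pose out of reach is approached as far as the arm can. A call is refused whole if a number of a shift passes 0.0417 or a number of a turn 0.125, either way. A call with a gripper value outside its range is refused whole. The fingers move at their own pace and stop on an object; "newtons" is the grip in N (left out, the last holds). Time passes only in rows, so rows that do not move let the fingers close. It gives the time, the measured TCP pose, the force and the opening at its end, in the units of the state.
- env.read_state(): the state, without advancing time (a new reading comes with each control period).
- grab_frame(name): name is "scene" or "top"; returns the picture (400x640x3 uint8, blue, green, red); there is no depth.
- camera_model(name): a dict with "intrinsics" (3x3 intrinsics, pixels), "k1" (the pictures are not rectified: a ray, as slopes to the right and down, at radius r is drawn at 1 + k1 r^2 times it, then the intrinsics apply), "R" (3x3) and "t" (3): a world point X has camera coordinates R X + t. Camera axes: x right, y down, z forward; pixel columns grow to the right and rows downward; lengths in m; the calibration is good to about 2 mm. A picture is of the moment at which its call begins. camera_model takes no time and is no camera call.
- env.finish_job(): hands the job in, once; it reports no verdict.
The state is a dict: "clock": time; "qpos": joint angles; "qvel": joint speeds; "tau": joint torques, N m; "tool_pos": TCP position; "tcp_rot": TCP orientation; "contact_force": force on the tool from outside, world axes, zero at the start; "torque": the same for the moment, N m; "opening": finger opening in m.
Only numpy, scipy, OpenCV 4.12 (cv2) and the standard library are available. Lean on these libraries where they do the work, as an engineer would, in place of code of your own. Each camera call takes 0.05 s, during which the arm holds its last target. There are 200 camera calls.

## Working session

There is one attempt and no reset: what is moved stays moved. The work goes in short steps, Python scripts to look and compute and a tool call to move; the robot and the scene stay as the last step left them, time stands still between calls to the robot, and variables do not carry over. Pictures are saved under pics/ and viewed, and the job is handed in when it is done.

Besides the shell and the picture viewer there is one more tool, called after "Emit:" by a JSON object that holds its "fn" and its "kwargs". drive_tool: Moves the arm, as the interface text tells. Its arguments: {"type":"object","properties":{"commands":{"type":"array"},"newtons":{"type":"number"}},"required":["commands"]}

```bash
mkdir -p pics; python3 - <<'E'
from workcell import env, grab_frame, camera_model
import cv2
for n in("scene","top"):
    cv2.imwrite(f"pics/{n}0.png",grab_frame(n)); m=camera_model(n); print(n,m)
s=env.read_state(); print(s)
E
```

```text
scene {'intrinsics': array([[431.38115975,   0.        , 313.7169649 ],
       [  0.        , 431.38115975, 200.06321576],
       [  0.        ,   0.        ,   1.        ]]), 'k1': -0.10870538576078642, 'R': array([[-0.38077435,  0.92453572, -0.01563988],
       [ 0.57233588,  0.22236714, -0.78929367],
       [-0.72625239, -0.30949404, -0.61381667]]), 't': array([ 0.18324178, -0.28422536,  1.14444391])}
top {'intrinsics': array([[450.90517896,   0.        , 320.22815523],
       [  0.        , 450.90517896, 195.337481  ],
       [  0.        ,   0.        ,   1.        ]]), 'k1': -0.10266678539485284, 'R': array([[ 0.10506612, -0.99445847, -0.00366864],
       [-0.96998517, -0.10166559, -0.2208911 ],
       [ 0.21929405,  0.0267667 , -0.97529158]]), 't': array([-0.0011431 ,  0.58149465,  0.70877354])}
{'clock': 0.1, 'qpos': array([-1.28939251e+00,  3.53590365e-01,  1.63407833e+00, -1.62139763e-05,
        1.15522469e+00, -2.40668660e-03]), 'qvel': array([ 6.47984740e-05, -1.18420441e-03, -2.24326788e-03,  1.71327503e-03,
       -7.25313236e-04,  1.17880608e-03]), 'tau': array([ 1.11758523e-03, -6.06357408e+01, -3.42821789e+01,  2.48697899e-05,
        4.01429774e-03,  1.30386999e-05]), 'tool_pos': array([ 0.17490387, -0.59966004,  0.30322159]), 'tcp_rot': array([[-3.75467746e-04,  2.80021786e-01, -9.59993572e-01],
       [ 1.24544377e-03, -9.59992764e-01, -2.80022037e-01],
       [-9.99999154e-01, -1.30075726e-03,  1.16949299e-05]]), 'contact_force': array([ 1.15984035,  0.37480054, -0.07219602]), 'torque': array([-0.02726433, -0.03974608,  0.02274243]), 'opening': 0.08507151664619136}
```

View pics/scene0.png

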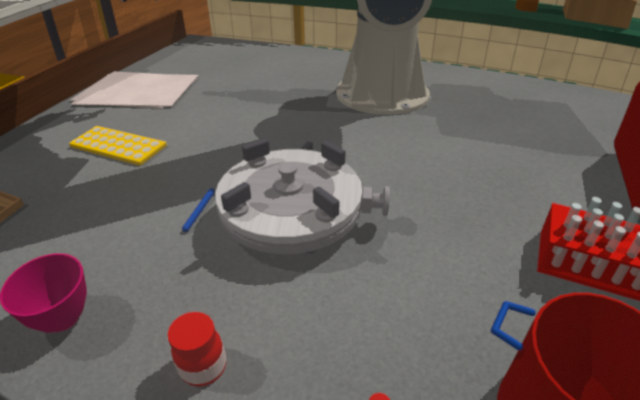

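View pics/top0.png

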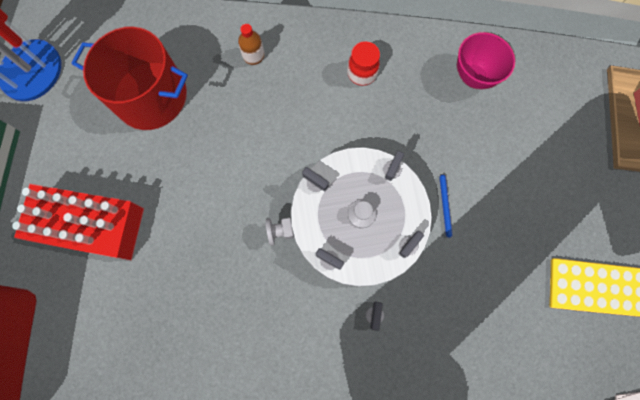

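The top view has world +x up and +y left. The outlet points left, at about (270,230), and the lid centre is near (361,216). Clockwise from the outlet, nut a is at (315,177) and b at (395,165), both radial. Nuts c (411,243) and d (329,257) lie along the rim.

```bash
cat > h.py <<'E'
import numpy as np, cv2
from workcell import env, grab_frame, camera_model
def ray(n,px):
    m=camera_model(n);K=m["intrinsics"];d=np.array([m["k1"],0,0,0.])
    u=cv2.undistortPoints(np.array(px,float).reshape(-1,1,2),K,d)[:,0]
    return -m["R"].T@m["t"], np.c_[u,np.ones(len(u))]@m["R"]
def at_z(n,px,z):
    c,r=ray(n,px); return (c+r*((z-c[2])/r[:,2])[:,None])[:,:2]
def proj(n,X):
    m=camera_model(n);d=np.array([m["k1"],0,0,0.])
    return cv2.projectPoints(np.array(X,float).reshape(-1,1,3),cv2.Rodrigues(m["R"])[0],m["t"],m["intrinsics"],d)[0][:,0]
E
python3 - <<'E'
from h import *
im=cv2.imread("pics/top0.png"); g=im.max(2)
for k,(u,v) in dict(a=(315,177),b=(395,165),c=(411,243),d=(329,257)).items():
    m=np.zeros_like(g); m[v-20:v+20,u-20:u+20]=1
    m=((g<95)&(m>0)).astype(np.uint8)
    n,l,st,ce=cv2.connectedComponentsWithStats(m); i=np.argmin([1e9]+[np.hypot(*(ce[j]-(u,v)))-st[j,4]*.1 for j in range(1,n)])
    ys,xs=np.where(l==i); P=at_z("top",np.c_[xs,ys],.093)
    r=cv2.minAreaRect((P*1000).astype(np.float32)); print(k,st[i],P.mean(0),r)
print("stub top",at_z("top",[(361,209)],.104),"outlet",at_z("top",[(270,231)],.035))
c=cv2.resize(im[135:295,255:455],None,fx=4,fy=4,interpolation=2)
cv2.imwrite("pics/topz.png",c[:600,:800])
E
```

```text
a [303 174  26  16  67] [0.59268139 0.06829869] ((593.5733032226562, 70.79954528808594), (46.48678207397461, 10.481796264648438), 72.6951904296875)
b [375 145  40  26 331] [ 0.6610187  -0.06891181] ((652.263916015625, -58.70510482788086), (44.34364318847656, 66.62356567382812), 3.187981128692627)
c [400 231  20  26  78] [ 0.50889621 -0.09079625] ((509.49871826171875, -92.04550170898438), (10.364508628845215, 48.21886444091797), 62.19865417480469)
d [319 249  21  12  30] [0.47732837 0.03369019] ((477.6466369628906, 34.29249954223633), (36.643184661865234, 2.3478119373321533), 66.91004180908203)
stub top [[ 0.55399995 -0.00931137]] outlet [[0.51208134 0.14156711]]
```

View pics/topz.png

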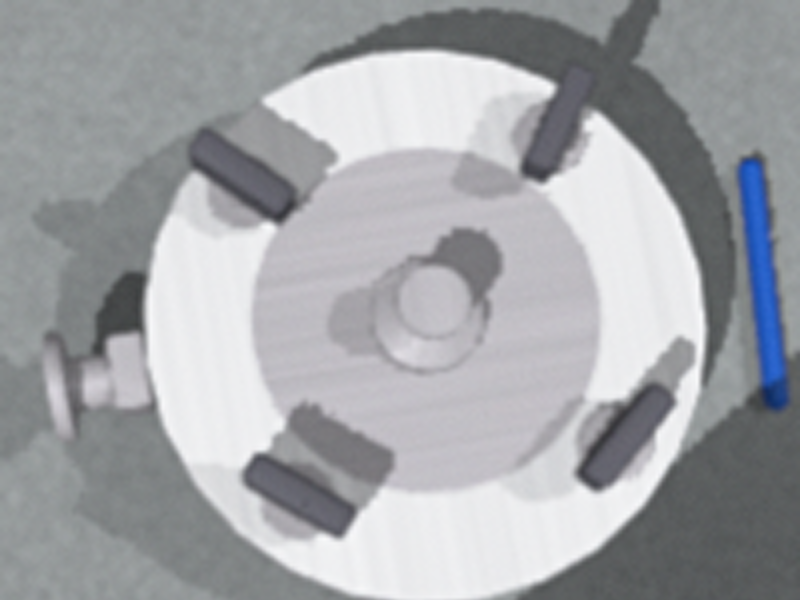

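```bash
python3 - <<'E'
from h import *
from scipy.optimize import least_squares
Z=dict(a=[(203,146),(284,203)],b=[(577,76),(540,170)],c=[(657,395),(596,478)],d=[(257,468),(341,524)])
ang=dict(a=-45,b=-135,c=135,d=45); C=[];E={}
for k,z in Z.items():
    p=at_z("top",(np.array(z)-1.5)/4+(255,135),.099); E[k]=p; C.append(p.mean(0))
C=np.array(C); A=np.radians([ang[k] for k in Z])
f=lambda q:(q[:2]+.095*np.c_[np.cos(A+q[2]),np.sin(A+q[2])]-C).ravel()
r=least_squares(f,[.55,0,2.]); x=r.x; print("holder",x[:2],np.degrees(x[2]),"res mm",r.fun.reshape(-1,2)*1000)
for i,k in enumerate(Z):
    d=E[k][1]-E[k][0]; nut=x[:2]+.095*np.array([np.cos(A[i]+x[2]),np.sin(A[i]+x[2])])
    print(k,nut.round(4),"len",np.hypot(*d),"bar yaw",np.degrees(np.arctan2(d[1],d[0])),"radial",np.degrees(A[i]+x[2])%360)
    for s in ("scene",): print("  scene px",proj(s,[*nut,.093]))
s=env.read_state();R=s["tcp_rot"]; print("jaw yaw",np.degrees(np.arctan2(R[1,1],R[0,1])))
E
```

```text
holder [ 0.55249714 -0.01266821] 105.82368820225 res mm [[-0.00639556  0.60059727]
 [ 0.67237329 -0.2817767 ]
 [-0.59488171 -0.45053537]
 [-0.07109602  0.1317148 ]]
a [0.5988 0.0703] len 0.04148665650413809 bar yaw -120.01365435278599 radial 60.82368820225
  scene px [[326.54045294 200.55433722]]
b [ 0.6354 -0.059 ] len 0.04430362771479429 bar yaw 163.34452204261743 radial 330.82368820224997
  scene px [[237.16366311 195.35289286]]
c [ 0.5062 -0.0956] len 0.04230952823667605 bar yaw 148.0318632073865 radial 240.82368820225
  scene px [[256.7173803  148.89858689]]
d [0.4696 0.0336] len 0.0400862844884189 bar yaw -117.70275782902571 radial 150.82368820225
  scene px [[333.67390911 152.41918002]]
jaw yaw -73.73848090539758
```

The four bars fit the holder model to within 0.7 mm: holder at (0.5525, -0.0127) with yaw 105.8°. Bar a is at yaw 60° (q about 0) and bar b at -16.7° (q about -0.2). I'll move above nut a with the jaw yaw at -30°.

Emit:
{"fn": "drive_tool", "kwargs": {"commands": [[0.4,[0.021,0.0335,0],[0,0,0.038]],[0.4,[0.021,0.0335,0],[0,0,0.038]],[0.4,[0.021,0.0335,0],[0,0,0.038]],[0.4,[0.021,0.0335,0],[0,0,0.038]],[0.4,[0.021,0.0335,0],[0,0,0.038]],[0.4,[0.021,0.0335,0],[0,0,0.038]],[0.4,[0.021,0.0335,0],[0,0,0.038]],[0.4,[0.021,0.0335,0],[0,0,0.038]],[0.4,[0.021,0.0335,0],[0,0,0.038]],[0.4,[0.021,0.0335,0],[0,0,0.038]],[0.4,[0.021,0.0335,0],[0,0,0.038]],[0.4,[0.021,0.0335,0],[0,0,0.038]]], "newtons": 60}}

```text
clock: 1.1
tool_pos: [0.428, -0.1836, 0.2998]
tcp_rot: [[-0.003, 0.681, -0.733], [0.001, -0.733, -0.681], [-1.0, -0.003, 0.002]]
contact_force: [1.3, -0.1, 0.3]
opening: 0.0344
```

Emit:
{"fn": "drive_tool", "kwargs": {"commands": [[0.4,[0.021,0.0315,0],[0,0,0.037]],[0.4,[0.021,0.0315,0],[0,0,0.037]],[0.4,[0.021,0.0315,0],[0,0,0.037]],[0.4,[0.021,0.0315,0],[0,0,0.037]],[0.4,[0.021,0.0315,0],[0,0,0.037]],[0.4,[0.021,0.0315,0],[0,0,0.037]],[0.4,[0.021,0.0315,0],[0,0,0.037]],[0.4,[0.021,0.0315,0],[0,0,0.037]],[0.4,[0,0,0],[0,0,0]]]}}

```text
clock: 1.85
tool_pos: [0.6031, 0.0899, 0.2983]
tcp_rot: [[-0.003, 0.876, -0.482], [0.001, -0.482, -0.876], [-1.0, -0.003, 0.001]]
contact_force: [-0.3, 0.2, -0.2]
opening: 0.0341
```

Emit:
{"fn": "drive_tool", "kwargs": {"commands": [[0.4,[-0.002,-0.01,-0.02],[0,0,-0.01]],[0.4,[-0.002,-0.01,-0.025],[0,0,-0.01]],[0.4,[0,0,-0.025],[0,0,0]],[0.4,[0,0,-0.02],[0,0,0]],[0.4,[0,0,0],[0,0,0]]]}}

```text
clock: 2.27
tool_pos: [0.5997, 0.0729, 0.2048]
tcp_rot: [[-0.002, 0.869, -0.495], [0.001, -0.495, -0.869], [-1.0, -0.002, -0.0]]
contact_force: [-0.9, -0.4, -1.1]
opening: 0.034
```

```bash
python3 - <<'E'
from h import *
a=grab_frame("scene");b=grab_frame("top")
cv2.imwrite("pics/s1.png",np.hstack([cv2.resize(x,None,fx=4,fy=4,interpolation=2) for x in (a[130:260,270:370],b[140:270,270:370])]))
s=env.read_state(); print(s["tool_pos"],s["clock"])
g=s["tool_pos"]+s["tcp_rot"][:,0]*.054; print("grasp",g)
E
```

```text
[0.60143213 0.07310177 0.20822852] 2.3667
grasp [0.60157563 0.07320107 0.1542288 ]
```

View pics/s1.png

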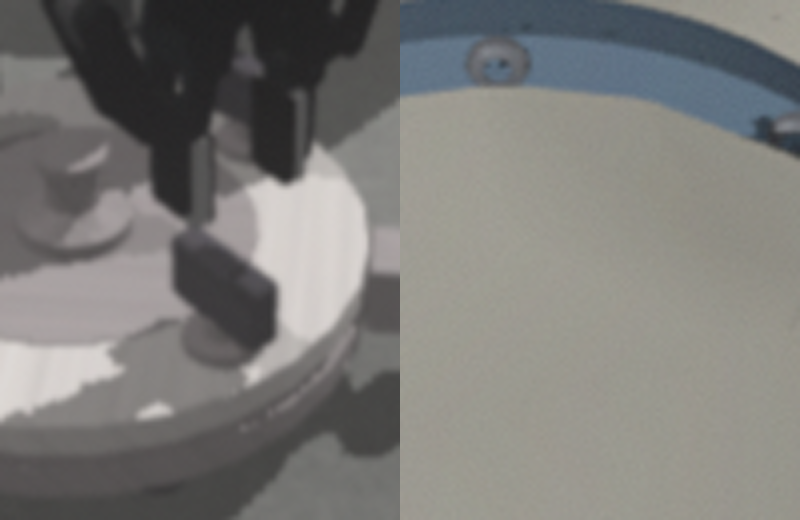

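In the scene view the jaws straddle bar a, which is at zoom (225,290), just above it. The top view is blocked by the arm. I'll descend.

Emit:
{"fn": "drive_tool", "kwargs": {"commands": [[0.4,[-0.001,-0.0025,-0.018],[0,0,0]],[0.4,[0,0,-0.018],[0,0,0]],[0.4,[0,0,-0.014],[0,0,0]],[0.4,[0,0,0],[0,0,0]]]}}

```text
clock: 2.7
tool_pos: [0.6045, 0.0707, 0.1644]
tcp_rot: [[0.013, 0.869, -0.495], [0.003, -0.495, -0.869], [-1.0, 0.01, -0.009]]
contact_force: [-1.2, 0.6, -0.7]
opening: 0.034
```

Emit:
{"fn": "drive_tool", "kwargs": {"commands": [[0.4,[-0.005,0,-0.006],[-0.003,0.013,0]],[0.4,[0,0,-0.006],[0,0,0]],[0.4,[0,0,0],[0,0,0]]]}}

```text
clock: 2.95
tool_pos: [0.6013, 0.0709, 0.156]
tcp_rot: [[0.005, 0.869, -0.495], [0.0, -0.495, -0.869], [-1.0, 0.004, -0.003]]
contact_force: [0.8, 1.1, -0.0]
opening: 0.0343
```

Emit:
{"fn": "drive_tool", "kwargs": {"commands": [[0.4,[-0.002,-0.0005,-0.004],[0,0.004,0]],[0.4,[0,0,0],[0,0,0]],[0.16,[0,0,0],[0,0,0]],[0,[0,0,0],[0,0,0]],[0,[0,0,0],[0,0,0]],[0,[0,0,0],[0,0,0]],[0,[0,0,0],[0,0,0]]], "newtons": 60}}

```text
clock: 3.53
tool_pos: [0.6009, 0.0701, 0.1541]
tcp_rot: [[0.005, 0.869, -0.495], [0.0, -0.495, -0.869], [-1.0, 0.004, -0.002]]
contact_force: [1.0, -0.6, -1.4]
opening: 0.0127
```

Emit:
{"fn": "drive_tool", "kwargs": {"commands": [[0,[0,0,0],[0,0,-0.05]],[0,[0,0,0],[0,0,-0.08]],[0,[0,0,0],[0,0,-0.08]],[0,[0,0,0],[0,0,-0.08]],[0,[0,0,0],[0,0,-0.08]],[0,[0,0,0],[0,0,-0.08]]]}}

```text
clock: 4.03
tool_pos: [0.6009, 0.0703, 0.1541]
tcp_rot: [[0.004, 0.553, -0.833], [-0.002, -0.833, -0.553], [-1.0, 0.004, -0.003]]
contact_force: [1.0, -0.5, -2.6]
opening: 0.0125
```

Emit:
{"fn": "drive_tool", "kwargs": {"commands": [[0,[0,0,0],[0,0,-0.1]],[0,[0,0,0],[0,0,-0.1]],[0,[0,0,0],[0,0,-0.1]],[0,[0,0,0],[0,0,-0.1]],[0,[0,0,0],[0,0,-0.1]],[0,[0,0,0],[0,0,-0.1]],[0,[0,0,0],[0,0,-0.1]],[0,[0,0,0],[0,0,-0.1]],[0,[0,0,0],[0,0,-0.1]],[0,[0,0,0],[0,0,-0.1]],[0,[0,0,0],[0,0,0]]]}}

```text
clock: 4.95
tool_pos: [0.6012, 0.0704, 0.1541]
tcp_rot: [[0.002, -0.451, -0.892], [-0.004, -0.892, 0.451], [-1.0, 0.003, -0.004]]
contact_force: [0.0, -0.4, -2.0]
opening: 0.0128
```

Emit:
{"fn": "drive_tool", "kwargs": {"commands": [[0,[0,0,0],[0,0,-0.05]],[0,[0,0,0],[0,0,0]],[0,[0,0,0],[0,0,0]],[0.4,[0,0,0],[0,0,0]],[0.4,[0,0,0],[0,0,0]],[0.4,[0,0,0],[0,0,0]],[0.4,[0,0,0],[0,0,0]]]}}

```text
clock: 5.53
tool_pos: [0.6013, 0.0706, 0.1545]
tcp_rot: [[0.002, -0.482, -0.876], [-0.004, -0.876, 0.482], [-1.0, 0.003, -0.004]]
contact_force: [0.5, -0.6, -0.5]
opening: 0.0339
```

Emit:
{"fn": "drive_tool", "kwargs": {"commands": [[0.4,[0,0,0.025],[0,0,0]],[0.4,[0,0,0.03],[0,0,0]],[0.4,[0,0,0.03],[0,0,0]],[0.4,[0,0,0.01],[0,0,0.06]],[0.4,[0,0,0],[0,0,0.12]],[0.4,[0,0,0],[0,0,0.12]],[0.4,[0,0,0],[0,0,0.12]],[0.4,[0,0,0],[0,0,0.12]],[0.4,[0,0,0],[0,0,0.12]],[0.4,[0,0,0],[0,0,0.12]],[0.4,[0,0,0],[0,0,0.12]],[0.4,[0,0,0],[0,0,0.12]]]}}

```text
clock: 6.53
tool_pos: [0.6008, 0.0711, 0.2565]
tcp_rot: [[0.009, 0.53, -0.848], [-0.001, -0.848, -0.53], [-1.0, 0.005, -0.007]]
contact_force: [-0.4, 0.9, 0.8]
opening: 0.0342
```

```bash
python3 - <<'E'
from h import *
a=grab_frame("scene")
cv2.imwrite("pics/s2.png",cv2.resize(a[120:260,200:400],None,fx=4,fy=4,interpolation=2))
s=env.read_state();R=s["tcp_rot"]; print(s["tool_pos"],s["clock"],np.degrees(np.arctan2(R[1,1],R[0,1])),s["qpos"])
E
```

```text
[0.60084825 0.07105802 0.25648922] 6.5833 -57.432203773501804 [ 0.11594247  0.36685283  1.72731196 -0.00183418  1.03864014  1.11922824]
```

View pics/s2.png

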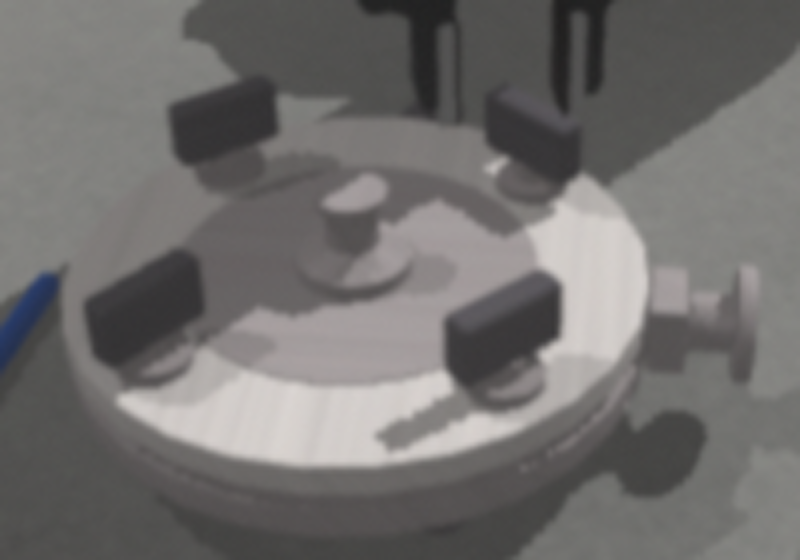

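Bar a at zoom (503,335) now lies along the rim, parallel to c. Bar b at (145,305) is untouched. Next I move to b while turning the jaw to +73°.

Emit:
{"fn": "drive_tool", "kwargs": {"commands": [[0.4,[0.003,-0.011,0],[0,0,0.12]],[0.4,[0.003,-0.011,0],[0,0,0.12]],[0.4,[0.003,-0.011,0],[0,0,0.12]],[0.4,[0.003,-0.011,0],[0,0,0.12]],[0.4,[0.003,-0.011,0],[0,0,0.12]],[0.4,[0.003,-0.011,0],[0,0,0.12]],[0.4,[0.003,-0.011,0],[0,0,0.12]],[0.4,[0.003,-0.011,0],[0,0,0.12]],[0.4,[0.003,-0.011,0],[0,0,0.12]],[0.4,[0.003,-0.011,0],[0,0,0.12]],[0.4,[0.003,-0.011,0],[0,0,0.12]],[0.4,[0.001,-0.006,0],[0,0,0.12]]]}}

```text
clock: 7.58
tool_pos: [0.6357, -0.0597, 0.2575]
tcp_rot: [[0.001, 0.895, 0.446], [0.009, 0.445, -0.895], [-1.0, 0.005, -0.008]]
contact_force: [-0.9, -0.3, 1.4]
opening: 0.0342
```

Emit:
{"fn": "drive_tool", "kwargs": {"commands": [[0.4,[0,0,-0.005],[-0.004,0,0.12]],[0.4,[0,0,-0.01],[-0.003,0,0.12]],[0.4,[0,0,-0.01],[0,0,0.12]],[0.4,[0,0,-0.01],[0,0,0.12]],[0.4,[0,0,-0.01],[0,0,0.12]],[0.4,[0,0,-0.005],[0,0,0.12]],[0.4,[0,0,0],[0,0,0.08]],[0.4,[0,0,0],[0,0,0]],[0.4,[0,0,0],[0,0,0]]]}}

```text
clock: 8.33
tool_pos: [0.6363, -0.0621, 0.206]
tcp_rot: [[0.0, 0.287, 0.958], [0.004, 0.958, -0.287], [-1.0, 0.004, -0.001]]
contact_force: [-0.7, -0.5, -0.6]
opening: 0.0345
```

```bash
python3 - <<'E'
from h import *
a=grab_frame("scene")
cv2.imwrite("pics/s3.png",cv2.resize(a[120:260,170:370],None,fx=4,fy=4,interpolation=2))
s=env.read_state();R=s["tcp_rot"]; print(s["tool_pos"],s["clock"],np.degrees(np.arctan2(R[1,1],R[0,1])),R[:,0],s["qpos"])
E
```

```text
[ 0.63634177 -0.06207996  0.20612832] 8.3833 73.34259033744472 [ 4.37555084e-04  3.74758197e-03 -9.99992882e-01] [-0.10118968  0.47609568  1.68226136  0.00453295  0.9831836  -1.38377344]
```

View pics/s3.png

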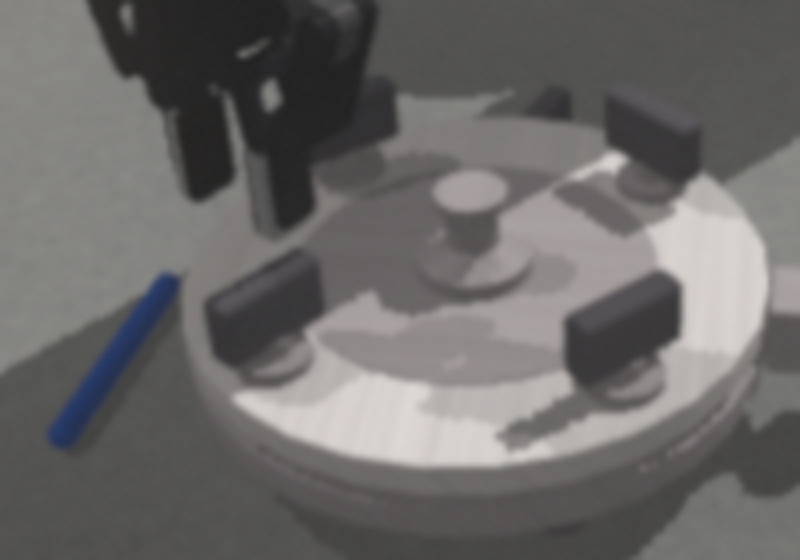

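The jaws are above b, at zoom (265,305), and aligned with it. I'll descend with a small correction.

Emit:
{"fn": "drive_tool", "kwargs": {"commands": [[0.4,[-0.001,0.003,-0.012],[-0.003,0,0]],[0.4,[-0.001,0,-0.014],[0,0,0]],[0.4,[-0.001,0,-0.01],[0,0,0]],[0.4,[0,0,0],[0,0,0]]]}}

```text
clock: 8.72
tool_pos: [0.6338, -0.0585, 0.1688]
tcp_rot: [[0.004, 0.297, 0.955], [-0.0, 0.955, -0.297], [-1.0, 0.001, 0.004]]
contact_force: [-0.8, -0.4, -0.0]
opening: 0.0343
```

Emit:
{"fn": "drive_tool", "kwargs": {"commands": [[0.4,[0.001,0,-0.008],[0,0,0]],[0.4,[0,0,-0.007],[0,0,0]],[0.4,[0,0,0],[0,0,0]]]}}

```text
clock: 8.97
tool_pos: [0.6347, -0.0582, 0.152]
tcp_rot: [[0.003, 0.299, 0.954], [-0.0, 0.954, -0.299], [-1.0, 0.001, 0.003]]
contact_force: [-0.3, 1.0, -0.4]
opening: 0.0344
```

Emit:
{"fn": "drive_tool", "kwargs": {"commands": [[0.16,[0,0,0],[0,0,0]],[0,[0,0,0],[0,0,0]],[0,[0,0,0],[0,0,0]],[0,[0,0,0],[0,0,0]],[0,[0,0,0],[0,0,0]],[0,[0,0,0],[0,0,-0.05]],[0,[0,0,0],[0,0,-0.08]],[0,[0,0,0],[0,0,-0.08]],[0,[0,0,0],[0,0,-0.08]],[0,[0,0,0],[0,0,-0.08]]], "newtons": 60}}

```text
clock: 9.8
tool_pos: [0.6353, -0.0572, 0.1517]
tcp_rot: [[0.005, 0.634, 0.773], [0.0, 0.773, -0.634], [-1.0, 0.003, 0.003]]
contact_force: [2.0, 0.7, -4.7]
opening: 0.0131
```

Emit:
{"fn": "drive_tool", "kwargs": {"commands": [[0,[0,0,0],[0,0,-0.11]],[0,[0,0,0],[0,0,-0.11]],[0,[0,0,0],[0,0,-0.11]],[0,[0,0,0],[0,0,-0.11]],[0,[0,0,0],[0,0,-0.11]],[0,[0,0,0],[0,0,-0.11]],[0,[0,0,0],[0,0,-0.11]],[0,[0,0,0],[0,0,-0.11]],[0,[0,0,0],[0,0,-0.11]],[0,[0,0,0],[0,0,-0.11]],[0,[0,0,0],[0,0,-0.11]],[0,[0,0,0],[0,0,-0.11]]]}}

```text
clock: 10.8
tool_pos: [0.6389, -0.0558, 0.1517]
tcp_rot: [[0.008, 0.878, -0.479], [-0.009, -0.478, -0.878], [-1.0, 0.012, 0.004]]
contact_force: [2.8, -0.7, -6.4]
opening: 0.0132
```

Emit:
{"fn": "drive_tool", "kwargs": {"commands": [[0,[0,0,0],[0,0,0]],[0,[0,0,0],[0,0,0]],[0,[0,0,0],[0,0,0]],[0.4,[0,0,0],[0,0,0]],[0.4,[0,0,0],[0,0,0]],[0.4,[0,0,0],[0,0,0]],[0.4,[0,0,0],[0,0,0]]]}}

```text
clock: 11.38
tool_pos: [0.6395, -0.0559, 0.1529]
tcp_rot: [[0.01, 0.882, -0.471], [-0.009, -0.471, -0.882], [-1.0, 0.013, 0.003]]
contact_force: [-0.5, -0.9, 0.8]
opening: 0.0345
```

Now I rise, then back off towards the robot and to the right so both cameras can see the nuts.

Emit:
{"fn": "drive_tool", "kwargs": {"commands": [[0.4,[0,0,0.025],[0,0,0]],[0.4,[0,0,0.035],[0,0,0]],[0.4,[0,0,0.035],[0,0,0]],[0.4,[0,0,0.03],[0,0,0]],[0.4,[-0.015,-0.03,0.01],[0,0,0]],[0.4,[-0.02,-0.035,0],[0,0,0]],[0.4,[-0.02,-0.035,0],[0,0,0]],[0.4,[-0.02,-0.035,0],[0,0,0]],[0.4,[-0.02,-0.035,0],[0,0,0]],[0.4,[-0.02,-0.035,0],[0,0,0]],[0.4,[-0.02,-0.035,0],[0,0,0]],[0.4,[-0.02,-0.035,0],[0,0,0]]]}}

```text
clock: 12.38
tool_pos: [0.4808, -0.3331, 0.2991]
tcp_rot: [[0.02, 0.891, -0.454], [-0.012, -0.454, -0.891], [-1.0, 0.023, 0.001]]
contact_force: [1.0, -0.7, -0.5]
opening: 0.0341
```

Emit:
{"fn": "drive_tool", "kwargs": {"commands": [[0.4,[-0.02,-0.035,0],[0,0,0]],[0.4,[-0.02,-0.035,0],[0,0,0]],[0.4,[-0.02,-0.035,0],[0,0,0]],[0.4,[-0.02,-0.03,0],[0,0,0]],[0.4,[0,0,0],[0,0,0]],[0.4,[0,0,0],[0,0,0]]]}}

```text
clock: 12.88
tool_pos: [0.3917, -0.4795, 0.3017]
tcp_rot: [[0.022, 0.889, -0.457], [-0.018, -0.456, -0.89], [-1.0, 0.028, 0.005]]
contact_force: [0.1, 0.4, 0.5]
opening: 0.0338
```

```bash
python3 - <<'E'
from h import *
b=grab_frame("top"); a=grab_frame("scene")
cv2.imwrite("pics/t4.png",cv2.resize(b[135:285,255:455],None,fx=4,fy=4,interpolation=2))
cv2.imwrite("pics/s4.png",cv2.resize(a[120:260,200:400],None,fx=4,fy=4,interpolation=2))
s=env.read_state(); print(s["tool_pos"],s["clock"],s["contact_force"])
E
```

```text
[ 0.39265985 -0.47830672  0.30169347] 12.9833 [ 0.20047352  0.23349969 -0.53765252]
```

View pics/t4.png

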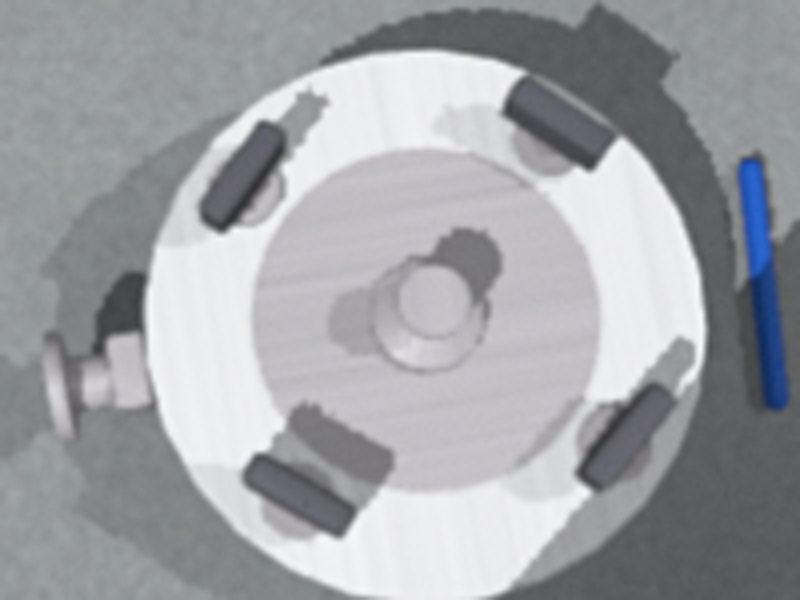

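View pics/s4.png

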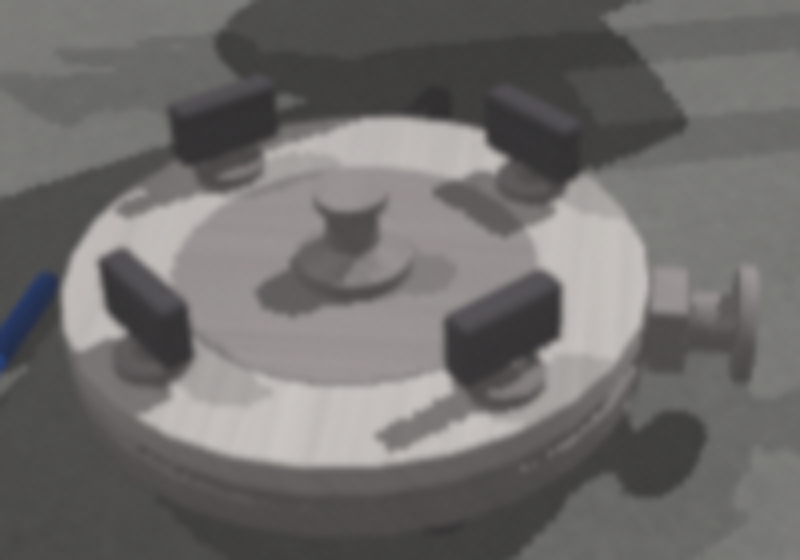

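All four bars lie along the rim in both views: a (243,175), b (560,120), c (627,436) and d (300,495) in the top zoom. The arm is clear, so I'll hand in.

```bash
python3 - <<'E'
from h import *
for k,z in dict(a=[(272,130),(213,222)],b=[(522,90),(604,152)]).items():
    p=at_z("top",(np.array(z)-1.5)/4+(255,135),.099); d=p[1]-p[0]; print(k,np.degrees(np.arctan2(d[1],d[0]))%180)
print(env.finish_job())
E
```

```text
a 154.31634070717806
b 57.1140879862057
the job is handed in; nothing more can be done
None
```

I gave nut a a quarter turn clockwise, then nut b, and handed the job in at about 13 s of the 51 s allowed.

- **Final angles:** the last top picture puts bar a at yaw 154° and bar b at 57°. Lying exactly along the rim would be 150.8° and 60.8°, so both are within about 4° (the limit is 23°).
- **Tight nuts:** c and d look the same as in the first pictures and still lie along the rim.
- **Arm:** it stands well clear of the holder, and the force readings are near zero. The wrist force readings I got back stayed below about 8 N.
- **Disagreement:** the gripper angle put nut a about 1.5° past the rim line (the picture says 3.5° short) and b about 0.5° short (the picture says 4° past). I also measured b's starting angle as -0.22 rad, slightly outside the stated 0.2. Both are small against the tolerance.
- **Slip:** the gripper drifted about 4 mm while turning b. The last pictures show b turned correctly all the same.

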